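# Square a weld plate on the squaring board and load it in the sprung clamp

## Task

Push the loose steel plate on the dark squaring board until it lies flat and flush along both yellow fences, and take the gripper off it for a moment. Then pick it up and load it into the sprung clamp: press the orange jaw back with it and set it down flat on the bed, centred across the bed's width, so that the jaw holds it end-on against the blue stop; let go. Leave the flange, the elbow and the pipe cap where they are.

Things in the scene. Friction and masses are not known exactly. Their poses are not given: they have to be found in the camera images.
- plate_center (a point): Centre (half-way up) of the loose bright steel plate, 150 (its x) x 50 (its y) x 14 mm thick, 0.5 to 0.85 kg, with two black bolt holes on its long axis. Ground and oiled: it slides easily on board, fences, bed and jaw (friction about 0.3). It starts askew, flat on the squaring board, clear of the fences.
- squarer: Squaring board, fixed; position and yaw vary. Dark steel, x from -135 to 135, y from -95 to 85 mm, 12 mm thick; origin on the table under it. Yellow fences reach 28 mm above the table (16 above the board): side fence, inner face at y = +65 mm; end fence, inner face at x = +110 mm, y from -71 to 79 mm. Flush with both, the plate's centre is at x = 35, y = 40, z = 19 mm, its long axis along x.
- fence_gap (a point): Middle of the gap in the yellow side fence (board frame x = 35, y = 65, z = 20 mm; axes as the board's). The fence is 14 mm thick, x from -100 to 110 mm; between x = -3 and 73 it is only a ledge 4 mm above the board (16 mm above the table), same inner face, so that a finger finds room above it beside the squared plate.
- clamp: Sprung clamp, fixed; position and yaw vary; x runs from blue stop to orange jaw. Origin on the table. Grey base 330 x 100 x 10 mm (x from -140 to 190). Bed: aluminium, 60 mm wide (y from -30 to 30), x from -89 to 55, top at z = 30 mm. Loaded, the plate's centre is at x = 0, y = 0, z = 37 mm, its long axis along x. A grey bracket behind the springs, x from 155 to 175, reaches z = 65 mm.
- stop_face (a point): Middle of the blue fixed stop's inner face, level with the bed's top (clamp frame x = -75, y = 0, z = 30 mm). The stop is 50 mm wide, 14 mm thick and stands 12 mm above the bed.
- jaw (a joint): Travel of the orange sprung jaw in m along the clamp's +x: 0 at rest (135 mm between stop and jaw), at most 0.040; 0.015 with the plate loaded. The spring pushes it towards the stop with about 5 N at 0, 9 N at 0.015, 11 N at 0.025, and it comes back when let go.
- jaw_face (a point): Middle of the flat upright face of the orange jaw that looks at the stop; the jaw is 56 mm wide, its face reaches from z = 12 to 75 mm above the table (45 mm above the bed), 20 mm thick. At rest the face is at x = 60 mm in the clamp's frame.
- flange_center (a point): Bystander: steel flange ring lying flat, 110 mm across, 20 mm high; its centre.
- elbow_center (a point): Bystander: dark 90 degree pipe elbow lying flat, about 90 x 90 mm, 42 mm high; near its middle.
- cap_center (a point): Bystander: dark domed pipe cap, 60 mm across, 43 mm high; its centre.

How it is judged:
On the way:
1. the plate lies flat on the squaring board, flush along both fences (gap at its centre line under 3 mm to each, turned less than 1.5 degrees from them), with the fingers off it (x of plate_center in the frame of squarer between 0.032 and 0.038 m and y of plate_center in the frame of squarer between 0.037 and 0.043 m and z of plate_center in the frame of squarer below 0.022 m and angle between the x axis of plate_center and the x axis of squarer, either way round below 0.026 rad and contact force between the fingers and plate below 0.2 N), for 0.2 s.
At the end, for the whole second after the job is handed in: The plate lies released and at rest, flat on the clamp's bed (within 2.5 mm, 2.3 degrees), within 3 mm of the blue stop and 8 mm of the middle of the bed's width, turned under 2.9 degrees, with the sprung jaw bearing on its other end (travel 11 to 19 mm) (x of plate_center in the frame of clamp between -0.003 and 0.003 m and y of plate_center in the frame of clamp between -0.008 and 0.008 m and z of plate_center in the frame of clamp between 0.034 and 0.0395 m and angle between the x axis of plate_center and the x axis of clamp, either way round below 0.05 rad and angle between plate_center's own z axis and vertical below 0.04 rad and value of joint jaw between 0.011 and 0.019 m and linear speed of plate below 0.02 m/s); the robot touches nothing.
It fails at once if the flange is moved more than 25 mm (distance of flange_center from where it was at the start of the episode above 0.025 m).
It fails at once if the elbow is moved more than 25 mm (distance of elbow_center from where it was at the start of the episode above 0.025 m).
It fails at once if the pipe cap is moved more than 25 mm (distance of cap_center from where it was at the start of the episode above 0.025 m).
It also fails if it takes over 67 s, if anything falls off the work surface, if the arm or the gripper's body presses on something with over 40 N, if the wrist force passes 120 N, or if a joint passes its speed limit or range.

## Robot

A 6-joint arm with a two-finger parallel gripper is mounted at the origin on the work surface. World frame = base frame: x ahead of the robot, y to its left, z up, the work surface at z = 0. Lengths are in m, angles in rad, forces in N, time in s.
With the tool pointing down it reaches from about 0.25 to 0.775 m from the base axis. Payload 4 kg.
Tool frame: the origin (TCP) lies midway between the tips of the shut fingers; the grasp point (between the pads) lies 19 mm behind it; z points along the fingers, y is the line along which they close (so a half turn about z gives the same grasp; the last joint's range is limited). The gripper opens to 94 mm and grips with 3 to 60 N. Pads are 16 mm wide; open, the fingers measure 119 mm over their backs; the gripper's body (75 mm by 177 mm) begins 78 mm behind the grasp point.
Start: joints at [-1.387, 0.087, 1.371, -0, 1.684, -0.103], TCP at [0.156, -0.528, 0.206] pointing down, gripper open.
Joint ranges: [-3.1, 3.1], [-0.76, 2.03], [0.27, 2.55], [-1.08, 4.22], [0.17, 2.65], [-2.57, 2.57]. Speed limits (rad/s): [2.79, 2.79, 3.14, 3.14, 3.14, 3.14].

## Interface

Orientations are given as [roll, pitch, yaw] about the fixed x, y, z axes, in that order (R = Rz(yaw) Ry(pitch) Rx(roll)).
In Python, from bench import get_obs, snapshot, close_job gives the robot as it stands. The module is installed in compiled form; this text tells all that it offers.
- The arm moves only by the tool drive_tool, never from a script. Its argument "commands" is a list of rows, each a list of 6 numbers: the shift along the tool's x, y, z in units of 0.04 m (1.0 is 0.04 m), then the turn, a rotation vector about the tool's x, y, z in units of 0.1 rad (1.0 is 0.1 rad). In form: [[dx, dy, dz, wx, wy, wz], ...]. A call has 1 to 20 rows; each row shifts and turns the commanded pose from where the row before left it, along the tool's axes as they then stand; what a row does not reach is not made up. A row lasts 1/8 s, in which the tool goes at most 62.5 mm and 10.7 degrees, less where a joint would pass 70% of its speed; a pose out of reach is approached as far as the arm can. A call with a number of a shift or a turn outside -1 to 1 is refused whole. A call with a gripper value outside its range is refused whole. "gripper" is the closure, from 0 (fully open) to 1 (shut), set as the call begins (left out, the last holds). The fingers move at their own pace and stop on an object; the grip force is fixed at half the most. Time passes only in rows, so rows that do not move let the fingers close. It gives the time, the measured TCP pose, the force, the opening and the grip force at its end, in the units of the state.
- get_obs(): the state, without advancing time (a new reading comes with each control period).
- snapshot(name): name is "side" or "top" or "wrist"; returns a dict with "image" (384x512x3 uint8, blue, green, red), "range_z" (384x512 float32, m along the optical axis (not along the pixel's ray), 0 where there is no reading), "fx", "fy", "cx", "cy" (pixels), "rvec" (rotation vector, rad) and "tvec" (3), from world to camera coordinates, as OpenCV has them. Camera axes: x right, y down, z forward; pixel columns grow to the right and rows downward; lengths in m; the calibration is good to about 2 mm. A picture is of the moment at which its call begins.
- close_job(): hands the job in; it is judged then, once.
The state is a dict: "time": time; "joint_positions": joint angles; "qvel": joint speeds; "joint_torque": joint torques, N m; "tool_pos": TCP position; "ee_rot": TCP orientation; "wrist_force": force on the tool from outside, world axes, zero at the start; "wrist_torque": the same for the moment, N m; "width": finger opening in m; "finger_force": force on a finger pad.
Only numpy, scipy, OpenCV 4.12 (cv2) and the standard library are available. Lean on these libraries where they do the work, as an engineer would, in place of code of your own. Each camera call takes 0.05 s, during which the arm holds its last target. There are 200 camera calls.

## Working session

There is one attempt and no reset: what is moved stays moved. The work goes in short steps, Python scripts to look and compute and a tool call to move; the robot and the scene stay as the last step left them, time stands still between calls to the robot, and variables do not carry over. Pictures are saved under pics/ and viewed, at most 10 in all, crops included, and the job is handed in when it is done.

Besides the shell and the picture viewer there is one more tool, called after ">>>" by a JSON object that holds its "name" and its "arguments", one argument or row to a line. drive_tool: Moves the arm, as the interface text tells. Its arguments: {"type":"object","properties":{"commands":{"type":"array"},"gripper":{"type":"number"}},"required":["commands"]}

```bash
mkdir -p pics; cat > h.py <<'E'
import numpy as np, cv2
from bench import get_obs, snapshot, close_job
def snap(name, fn=None):
    s=snapshot(name); 
    if fn: cv2.imwrite('pics/'+fn, s['image'])
    np.savez('last_'+name+'.npz', **s); return s
def load(name): return dict(np.load('last_'+name+'.npz'))
def world(s,u,v,z=None):
    R,_=cv2.Rodrigues(np.array(s['rvec'],float)); t=np.array(s['tvec'],float).ravel()
    d=np.array([(u-s['cx'])/s['fx'],(v-s['cy'])/s['fy'],1.0]); c=-R.T@t; w=R.T@d
    if z is None: return c+w*float(s['range_z'][int(round(v)),int(round(u))])
    return c+w*(z-c[2])/w[2]
def cloud(s):
    R,_=cv2.Rodrigues(np.array(s['rvec'],float)); t=np.array(s['tvec'],float).ravel()
    v,u=np.mgrid[:384,:512]; z=s['range_z']
    p=np.stack([(u-s['cx'])/s['fx']*z,(v-s['cy'])/s['fy']*z,z],-1)-t
    P=p@R; P[z<=0]=np.nan; return P
E
python3 - <<'E'
from h import *
o=get_obs(); print({k:np.round(v,3) for k,v in o.items()})
a=snap('top'); b=snap('side')
R,_=cv2.Rodrigues(np.array(a['rvec'])); print(-R.T@np.array(a['tvec']).ravel(),a['fx'])
cv2.imwrite('pics/top.png',cv2.resize(a['image'],(800,600),interpolation=cv2.INTER_CUBIC))
E
```

```text
{'time': np.float64(0.0), 'joint_positions': array([-1.387,  0.088,  1.372, -0.   ,  1.684, -0.103]), 'qvel': array([-0.001,  0.   , -0.001, -0.   ,  0.001,  0.   ]), 'joint_torque': array([-2.0000e-03, -3.4018e+01, -3.0243e+01,  7.2000e-02,  3.3000e-02,
       -0.0000e+00]), 'tool_pos': array([ 0.155, -0.527,  0.204]), 'ee_rot': array([-3.139, -0.   ,  0.287]), 'wrist_force': array([0.349, 0.075, 0.088]), 'wrist_torque': array([ 0.001, -0.027,  0.017]), 'finger_force': np.float64(0.0), 'width': np.float64(0.094)}
[ 0.4526959  -0.01036997  1.13791892] 376.60699659297967
```

View pics/top.png

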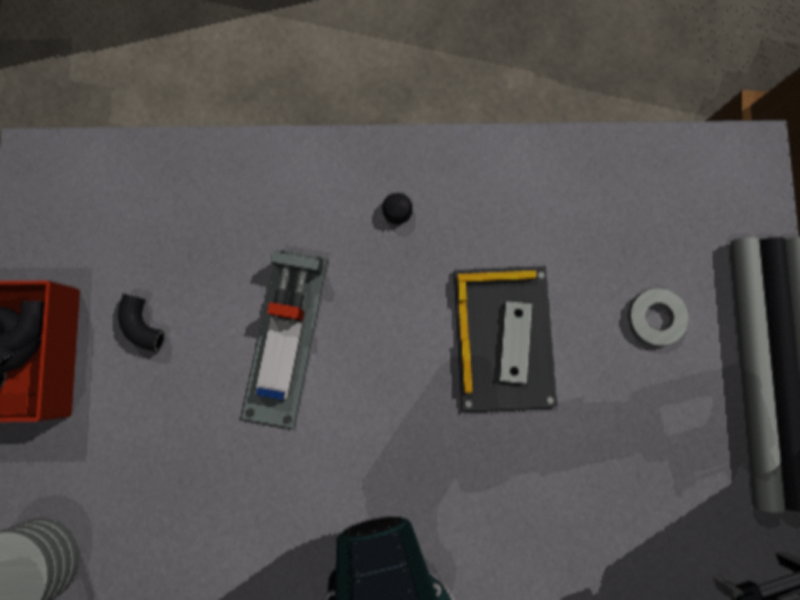

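Top view: board about (505,340) with side fence on the left (+y) and end fence at the top (+x). Plate is at (515,343), the clamp at (285,340) with its stop near the robot, cap at (397,208), flange at (659,317), elbow at (140,325). I'll enlarge the board and the clamp.

```bash
python3 - <<'E'
from h import *
a=load('top'); I=a['image']
f=lambda u:cv2.resize(I[163:278,u:u+80],None,fx=5,fy=5,interpolation=cv2.INTER_CUBIC)
cv2.imwrite('pics/crop.png',np.hstack([f(283),f(148)]))
E
```

```text
(no output)
```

View pics/crop.png

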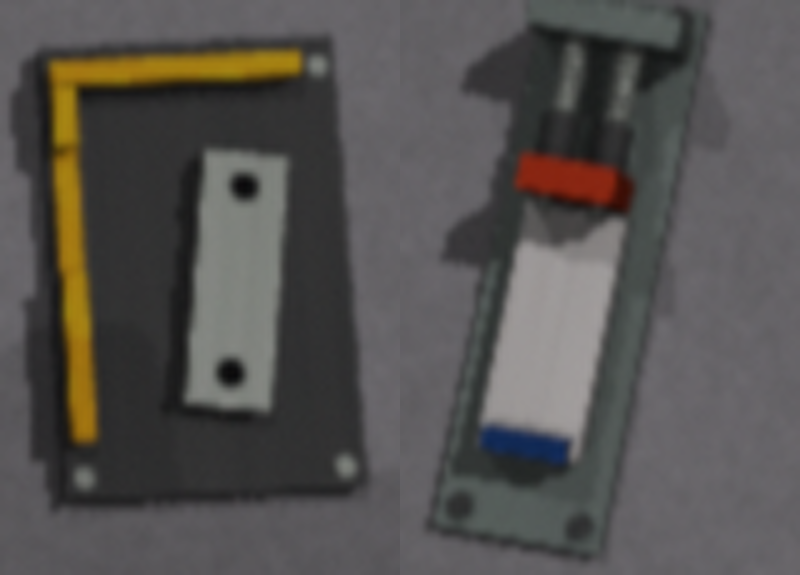

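Enlarged crop: board corners (45,42), (330,38), (55,505), (368,487); plate top corners (205,150), (290,156), (270,412), (183,404). Clamp base corners (430,527), (600,557), (710,12); stop inner top edge from (483,428) to (572,437).

```bash
python3 - <<'E'
from h import *
a=load('top')
def W(U,V,z,u0): return world(a,u0+(U+.5)/5-.5,163+(V+.5)/5-.5,z)
def fit(name,u0,rows):
    P=np.array([W(U,V,z,u0 if U<400 else u0)[:2] for U,V,z,_,_ in rows]); L=np.array([[x,y] for *_,x,y in rows])/1000
    p=P-P.mean(0); l=L-L.mean(0)
    th=np.arctan2((l[:,0]*p[:,1]-l[:,1]*p[:,0]).sum(),(l*p).sum()); c,s=np.cos(th),np.sin(th); R=np.array([[c,-s],[s,c]])
    t=P.mean(0)-R@L.mean(0); print(name,t.round(4),'yaw',th.round(4),'res mm',((P-t-L@R.T)*1000).round(1).tolist()); return t,R,th
B=fit('board',283,[(45,42,.012,135,85),(330,38,.012,135,-95),(55,505,.012,-135,85),(368,487,.012,-135,-95),(302,76,.028,110,-71),(95,442,.028,-100,65)])
P=fit('plate',283,[(205,150,.026,75,25),(290,156,.026,75,-25),(270,412,.026,-75,-25),(183,404,.026,-75,25)])
C=fit('clamp',68,[(430,527,.01,-140,50),(600,557,.01,-140,-50),(710,12,.01,190,-50),(483,428,.042,-75,25),(572,437,.042,-75,-25),(517,185,.075,60,28)])
print('plate in board',(B[1].T@(P[0]-B[0])).round(4),P[2]-B[2])
s=cloud(a)
for n,m,z in(('platetop',P,None),):
    q=(s[...,:2]-m[0])@m[1]; k=(abs(q[...,0])<.06)&(abs(q[...,1])<.018); print(n,np.nanmedian(s[k][:,2]))
b=load('side');s=cloud(b)
q=(s[...,:2]-P[0])@P[1]; k=(abs(q[...,0])<.09)&(abs(q[...,1])<.05)&(s[...,2]>.021)&(s[...,2]<.032); print('side plate',k.sum(),np.nanmean(s[k],0))
E
```

```text
board [ 0.5171 -0.2019] yaw 0.0224 res mm [[3.2, -4.0], [-0.3, 2.7], [-2.7, 2.7], [1.6, -1.6], [-0.4, 1.0], [-1.4, -0.7]]
plate [ 0.5077 -0.2264] yaw -0.1172 res mm [[-0.5, 0.1], [1.2, -0.6], [0.0, -0.2], [-0.7, 0.7]]
clamp [0.498  0.2163] yaw -0.1907 res mm [[-0.7, 1.4], [-0.0, -0.3], [-0.2, 0.1], [-2.1, 0.8], [1.7, -1.3], [1.3, -0.6]]
plate in board [-0.0099 -0.0243] -0.13964729950014323
platetop 0.026167316804115263
side plate 271 [ 0.50726963 -0.22326048  0.02679351]
```

>>> {"name": "drive_tool", "arguments": {
  "commands": [
    [0, 0, 0, 0, 0, -1],
    [0, 0, 0, 0, 0, -1],
    [0, 0, 0, 0, 0, -1],
    [0, 0, 0, 0, 0, -1],
    [0, 0, 0, 0, 0, -1],
    [0, 0, 0, 0, 0, -1],
    [0, 0, 0, 0, 0, -1],
    [0, 0, 0, 0, 0, -1],
    [0, 0, 0, 0, 0, -1],
    [0, 0, 0, 0, 0, -1],
    [0, 0, 0, 0, 0, -1],
    [0, 0, 0, 0, 0, -1],
    [0, 0, 0, 0, 0, -1]
  ],
  "gripper": 0
}}

```text
time: 1.72
tool_pos: [0.1555, -0.5272, 0.2048]
ee_rot: [-3.141, -0.001, 1.59]
wrist_force: [0.0, -0.2, 0.0]
width: 0.0942
finger_force: 0.0
```

>>> {"name": "drive_tool", "arguments": {
  "commands": [
    [0.65, 1, 0, 0, 0, 0],
    [0.65, 1, 0, 0, 0, 0],
    [0.65, 1, 0, 0, 0, 0],
    [0.65, 1, 0, 0, 0, 0],
    [0.65, 1, 0, 0, 0, 0],
    [0.65, 1, 0, 0, 0, 0],
    [0.65, 1, 0, 0, 0, 0],
    [0.65, 1, 0, 0, 0, 0],
    [0.65, 1, 0, 0, 0, 0],
    [0, 0, 0, 0, 0, 0],
    [0, 0, 0, 0, 0, 0]
  ]
}}

```text
time: 3.1
tool_pos: [0.5112, -0.288, 0.2049]
ee_rot: [-3.14, -0.0, 1.587]
wrist_force: [0.0, -0.0, 0.5]
width: 0.0941
finger_force: 0.0
```

```bash
python3 - <<'E'
from h import *
s=snap('wrist'); o=get_obs(); print(o['tool_pos'],o['ee_rot'],o['time'])
R,_=cv2.Rodrigues(np.array(s['rvec'])); print(-R.T@np.array(s['tvec']).ravel())
cv2.imwrite('pics/w1.png',cv2.resize(s['image'],(800,600),interpolation=cv2.INTER_CUBIC))
E
```

```text
[ 0.51091328 -0.28840878  0.20513353] [-3.14049386e+00  1.06628191e-04  1.58589843e+00] 3.15
[ 0.50884619 -0.21339771  0.38405286]
```

View pics/w1.png

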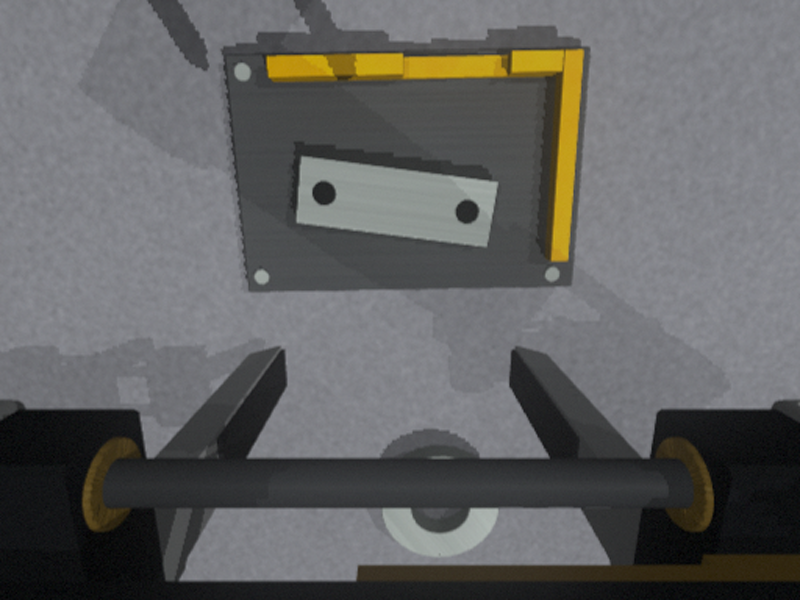

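Wrist view: board corners (225,47), (589,47), (248,292), (573,285); plate top corners (302,156), (498,182), (488,247), (296,222). The fingers are clear of the board.

```bash
cat >> h.py <<'E'
def fit(name,s,rows,k=0.64):
    P=np.array([world(s,(U+.5)*k-.5,(V+.5)*k-.5,z)[:2] for U,V,z,_,_ in rows]); L=np.array([[x,y] for *_,x,y in rows])/1000
    p=P-P.mean(0); l=L-L.mean(0)
    th=np.arctan2((l[:,0]*p[:,1]-l[:,1]*p[:,0]).sum(),(l*p).sum()); c,s=np.cos(th),np.sin(th); R=np.array([[c,-s],[s,c]])
    t=P.mean(0)-R@L.mean(0); print(name,t.round(4),'yaw',th.round(4),'res mm',((P-t-L@R.T)*1000).round(1).tolist()); return t,R,th
def inf(F,p): return F[1].T@(np.asarray(p)[:2]-F[0])
E
python3 - <<'E'
from h import *
s=load('wrist')
B=fit('board',s,[(225,47,.012,-135,85),(589,47,.012,135,85),(248,292,.012,-135,-95),(573,285,.012,135,-95)])
P=fit('plate',s,[(302,156,.026,-75,25),(498,182,.026,75,25),(488,247,.026,75,-25),(296,222,.026,-75,-25)])
print(inf(B,P[0]),P[2]-B[2]); print(inf(B,get_obs()['tool_pos']), get_obs()['ee_rot'][2]-B[2]-np.pi/2)
E
```

```text
board [ 0.5168 -0.1992] yaw 0.0287 res mm [[1.2, 2.3], [-2.3, -1.5], [0.4, -1.6], [0.7, 0.7]]
plate [ 0.5079 -0.2245] yaw -0.1123 res mm [[0.8, -0.6], [-1.0, -0.3], [0.2, 0.3], [-0.1, 0.5]]
[-0.0096677  -0.02500615] -0.14104943423217825
[-0.00844403 -0.08895689] -0.013600846277002088
```

>>> {"name": "drive_tool", "arguments": {
  "commands": [
    [0, 0, 0.93, 0, 0, -0.12],
    [0, 0, 0.93, 0, 0, 0],
    [0, 0, 0.93, 0, 0, 0],
    [0, 0, 0.93, 0, 0, 0],
    [0, 0, 0.93, 0, 0, 0],
    [0, 0, 0, 0, 0, 0],
    [0.3, 0, 0, 0, 0, 0],
    [0.25, 0, 0, 0, 0, 0],
    [0.25, 0, 0, 0, 0, 0],
    [0.25, 0, 0, 0, 0, 0],
    [0.25, 0, 0, 0, 0, 0],
    [0.25, 0, 0, 0, 0, 0],
    [0.25, 0, 0, 0, 0, 0],
    [0.25, 0, 0, 0, 0, 0],
    [0.15, 0, 0, 0, 0, 0],
    [0, 0, 0, 0, 0, 0]
  ]
}}

```text
time: 5.15
tool_pos: [0.5089, -0.1983, 0.0189]
ee_rot: [-3.14, -0.002, 1.599]
wrist_force: [0.4, 0.4, -0.2]
width: 0.094
finger_force: 0.0
```

>>> {"name": "drive_tool", "arguments": {
  "commands": [
    [0.07, 0, 0, 0, 0, 0],
    [0.06, 0, 0, 0, 0, 0],
    [0, 0, 0, 0, 0, 0]
  ]
}}

```text
time: 5.52
tool_pos: [0.5091, -0.1967, 0.019]
ee_rot: [-3.141, 0.004, 1.599]
wrist_force: [0.8, -6.1, -2.7]
width: 0.094
finger_force: 3.3
```

>>> {"name": "drive_tool", "arguments": {
  "commands": [
    [0.08, 0, 0, 0, 0, 0],
    [0, 0, 0, 0, 0, 0],
    [0, 0, 0, 0, 0, 0]
  ]
}}

```text
time: 5.9
tool_pos: [0.5091, -0.1964, 0.0194]
ee_rot: [3.141, 0.01, 1.6]
wrist_force: [-0.1, -12.9, -4.4]
width: 0.0944
finger_force: 6.3
```

```bash
python3 - <<'E'
from h import *
s=snap('wrist'); o=get_obs(); print(o['tool_pos'],o['wrist_force'])
cv2.imwrite('pics/w2.png',cv2.resize(s['image'],(800,600),interpolation=cv2.INTER_CUBIC))
E
```

```text
[ 0.50908646 -0.19645232  0.01939786] [ -0.21887449 -13.54100052  -3.99384952]
```

View pics/w2.png

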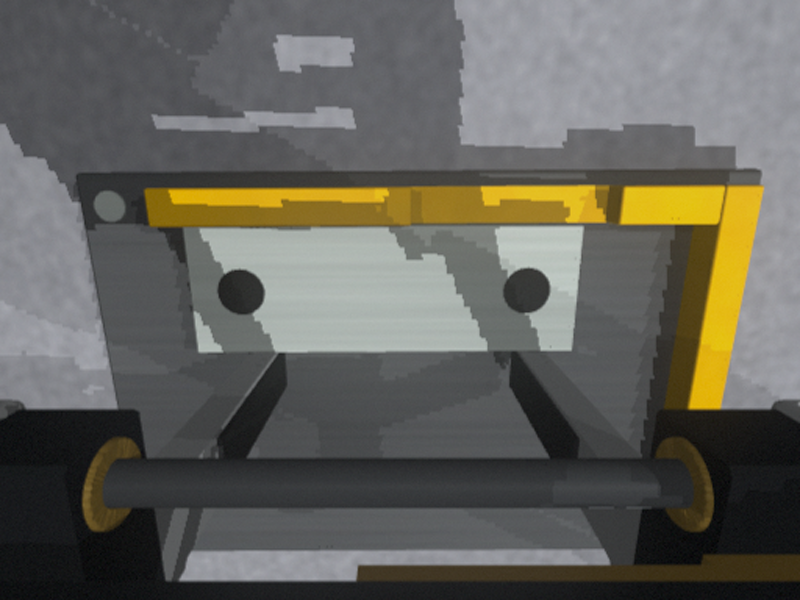

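The plate lies flush along the side fence: its upper edge at row 226 runs parallel to the fence. Its right end at (580,290) is still about 49 mm short of the end fence. Next I back off, lift over, and push on the −x end.

>>> {"name": "drive_tool", "arguments": {
  "commands": [
    [-0.5, 0, 0, 0, 0, 0],
    [-0.2, 0, -0.5, 0, 0, 0],
    [0, 0, -0.6, 0, 0, 0],
    [0, -1, 0, 0, 0, 0],
    [0.6, -1, 0, 0, 0, 0],
    [0.6, -1, 0, 0, 0, 0],
    [0.5, -0.8, 0, 0, 0, 0],
    [0, 0, 0, 0, 0, 0],
    [0, 0, 0.6, 0, 0, 0],
    [0, 0, 0.5, 0, 0, 0],
    [0, 0, 0, 0, 0, 0],
    [0, 0, 0, 0, 0, 0]
  ]
}}

```text
time: 7.45
tool_pos: [0.357, -0.1562, 0.0202]
ee_rot: [3.141, 0.0, 1.599]
wrist_force: [0.9, -0.3, -0.3]
width: 0.0939
finger_force: 0.0
```

```bash
python3 - <<'E'
from h import *
s=load('wrist')
P=fit('plate',s,[(185,228,.026,-75,25),(584,225,.026,75,25),(575,350,.026,75,-25),(198,352,.026,-75,-25)])
B=fit('board',s,[(78,174,.012,-135,85),(762,172,.012,135,85),(722,186,.028,110,79),(688,410,.028,110,-20)])
B=fit('prev',np.load('last_wrist.npz'),[(145,226,.028,-100,65),(718,224,.028,110,65),(78,174,.012,-135,85),(762,172,.012,135,85)])
print(inf(B,P[0]),P[2]-B[2],inf(B,get_obs()['tool_pos']),get_obs()['tool_pos'],get_obs()['wrist_force'])
E
```

```text
plate [ 0.502  -0.1606] yaw 0.0346 res mm [[0.8, -0.4], [-0.9, -0.4], [0.4, 0.3], [-0.3, 0.5]]
board [ 0.5169 -0.1989] yaw 0.0436 res mm [[2.5, -0.5], [-0.6, -4.1], [-1.3, -2.9], [-0.6, 7.4]]
prev [ 0.5161 -0.2006] yaw 0.0306 res mm [[-0.8, 0.6], [-0.6, 0.7], [2.3, -0.6], [-0.9, -0.7]]
[-0.01285278  0.04039331] 0.0039687319782256356 [-0.15764871  0.04917947] [ 0.35699476 -0.15624689  0.02015782] [ 0.88793755 -0.29236186 -0.27647033]
```

>>> {"name": "drive_tool", "arguments": {
  "commands": [
    [-0.22, 0, 0.05, 0, 0, 0],
    [0, 0.2, 0, 0, 0, 0],
    [0, 0.2, 0, 0, 0, 0],
    [0, 0.2, 0, 0, 0, 0],
    [0, 0.2, 0, 0, 0, 0],
    [0, 0.2, 0, 0, 0, 0],
    [0, 0.2, 0, 0, 0, 0],
    [0, 0.15, 0, 0, 0, 0],
    [0, 0, 0, 0, 0, 0]
  ]
}}

```text
time: 8.57
tool_pos: [0.4116, -0.1632, 0.0177]
ee_rot: [3.139, 0.001, 1.599]
wrist_force: [-0.9, -2.3, 2.1]
width: 0.0944
finger_force: 1.5
```

>>> {"name": "drive_tool", "arguments": {
  "commands": [
    [0, 0.08, 0, 0, 0, 0],
    [0, 0.06, 0, 0, 0, 0],
    [0, 0, 0, 0, 0, 0]
  ]
}}

```text
time: 8.95
tool_pos: [0.4159, -0.163, 0.0178]
ee_rot: [3.142, 0.0, 1.599]
wrist_force: [-4.0, -1.2, 5.0]
width: 0.0939
finger_force: 3.2
```

>>> {"name": "drive_tool", "arguments": {
  "commands": [
    [0, 0.08, 0, 0, 0, 0],
    [0, 0, 0, 0, 0, 0],
    [0, 0, 0, 0, 0, 0]
  ]
}}

```text
time: 9.32
tool_pos: [0.4189, -0.1629, 0.0178]
ee_rot: [-3.141, 0.0, 1.599]
wrist_force: [-3.5, -0.8, 5.4]
width: 0.0939
finger_force: 3.5
```

>>> {"name": "drive_tool", "arguments": {
  "commands": [
    [0, 0.08, 0, 0, 0, 0],
    [0, 0.05, 0, 0, 0, 0],
    [0, 0, 0, 0, 0, 0]
  ]
}}

```text
time: 9.7
tool_pos: [0.4193, -0.1629, 0.0181]
ee_rot: [-3.13, 0.0, 1.599]
wrist_force: [-19.4, -1.6, 17.4]
width: 0.0937
finger_force: 13.0
```

```bash
python3 - <<'E'
from h import *
s=snap('wrist'); o=get_obs(); print(o['tool_pos'],o['wrist_force'])
cv2.imwrite('pics/w3.png',cv2.resize(s['image'],(800,600),interpolation=cv2.INTER_CUBIC))
E
```

```text
[ 0.41934292 -0.16288025  0.01808931] [-19.28024684  -1.71027113  17.01752237]
```

View pics/w3.png

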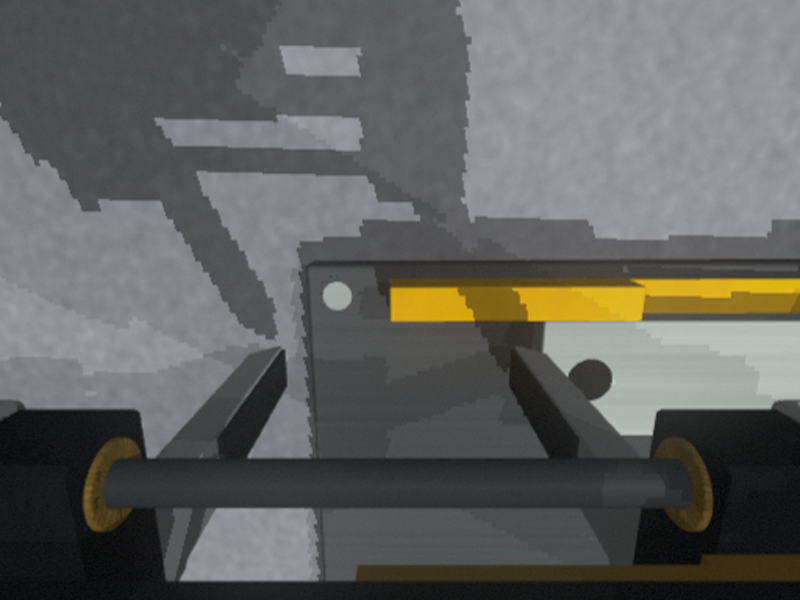

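The far end met the end fence (force rose to 19 N with no more motion), and the finger bears on the plate's near end at (545,380). Now I back off, lift, go over the plate, turn and look.

>>> {"name": "drive_tool", "arguments": {
  "commands": [
    [0, -0.35, 0, 0, 0, 0],
    [0, 0, -0.9, 0, 0, 0],
    [0, 0, -1, 0, 0, 0],
    [0, 0, -1, 0, 0, 0],
    [0, 0.9, 0, 0, 0, 0],
    [0, 0.9, 0, 0, 0, 0],
    [0, 0.9, 0, 0, 0, 0],
    [0, 0.9, 0, 0, 0, 0]
  ]
}}

```text
time: 10.75
tool_pos: [0.5555, -0.1581, 0.1325]
ee_rot: [3.141, -0.002, 1.599]
wrist_force: [0.0, -0.0, 0.2]
width: 0.0942
finger_force: 0.0
```

>>> {"name": "drive_tool", "arguments": {
  "commands": [
    [0, 0, 0, 0, 0, 0.98],
    [0, 0, 0, 0, 0, 0.98],
    [0, 0, 0, 0, 0, 0.98],
    [0, 0, 0, 0, 0, 0.98],
    [0, 0, 0, 0, 0, 0.98],
    [0, 0, 0, 0, 0, 0.98],
    [0, 0, 0, 0, 0, 0.98],
    [0, 0, 0, 0, 0, 0.98],
    [0, 0, 0, 0, 0, 0.98],
    [0, 0, 0, 0, 0, 0.98],
    [0, 0, 0, 0, 0, 0.98],
    [0, 0, 0, 0, 0, 0.98],
    [0, 0, 0, 0, 0, 0.98],
    [0, 0, 0, 0, 0, 0.98],
    [0, 0, 0, 0, 0, 0.98],
    [0, 0, 0, 0, 0, 0.98],
    [0, 0, 0, 0, 0, 0],
    [0, 0, 0, 0, 0, 0]
  ]
}}

```text
time: 13.0
tool_pos: [0.5542, -0.1586, 0.133]
ee_rot: [-3.141, 0.0, 0.032]
wrist_force: [-0.3, -0.8, -0.0]
width: 0.0941
finger_force: 0.0
```

```bash
python3 - <<'E'
from h import *
s=snap('wrist'); o=get_obs(); print(o['tool_pos'],o['ee_rot'],o['wrist_force'],o['time'])
cv2.imwrite('pics/w4.png',cv2.resize(s['image'],(800,600),interpolation=cv2.INTER_CUBIC))
E
```

```text
[ 0.55422482 -0.1587103   0.13310096] [-3.14109440e+00  6.44908507e-07  3.20962311e-02] [ 0.68939438  0.38277797 -0.91072114] 13.05
```

View pics/w4.png

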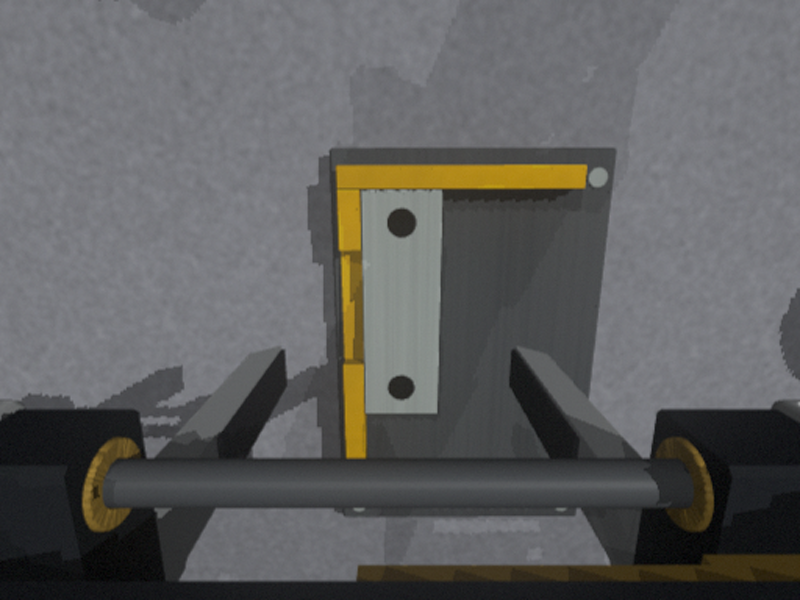

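The plate lies flush in the corner with no visible gap at the end fence (row 190) or side fence (column 363). Its top corners are (362,191), (443,191), (438,413), (366,413).

```bash
python3 - <<'E'
from h import *
s=load('wrist')
P=fit('plate',s,[(362,191,.026,75,25),(443,191,.026,75,-25),(438,413,.026,-75,-25),(366,413,.026,-75,25)])
B=fit('board',s,[(331,149,.012,135,85),(616,149,.012,135,-95),(337,188,.028,110,79),(587,188,.028,110,-71)])
print(inf(B,P[0]),P[2]-B[2],inf(P,get_obs()['tool_pos']))
E
```

```text
plate [ 0.5498 -0.16  ] yaw 0.0316 res mm [[-1.0, -0.5], [-1.0, 0.4], [1.0, 0.3], [1.0, -0.2]]
board [ 0.5161 -0.2005] yaw 0.0312 res mm [[-0.7, -1.1], [-0.8, 1.6], [0.8, -0.1], [0.8, -0.4]]
[0.03500118 0.03944844] 0.00039287068769496697 [0.00443732 0.0011247 ]
```

>>> {"name": "drive_tool", "arguments": {
  "commands": [
    [-0.11, 0.03, 0.75, 0, 0, 0],
    [0, 0, 0.75, 0, 0, 0],
    [0, 0, 0.75, 0, 0, 0],
    [0, 0, 0.62, 0, 0, 0],
    [0, 0, 0, 0, 0, 0],
    [0, 0, 0, 0, 0, 0]
  ]
}}

```text
time: 13.8
tool_pos: [0.5506, -0.1605, 0.0198]
ee_rot: [3.141, -0.002, 0.031]
wrist_force: [0.2, -0.1, 0.1]
width: 0.0938
finger_force: 0.0
```

>>> {"name": "drive_tool", "arguments": {
  "commands": [
    [0, 0, 0, 0, 0, 0],
    [0, 0, 0, 0, 0, 0],
    [0, 0, 0, 0, 0, 0],
    [0, 0, 0, 0, 0, 0],
    [0, 0, 0, 0, 0, 0],
    [0, 0, 0, 0, 0, 0],
    [0, 0, 0, 0, 0, 0],
    [0, 0, 0, 0, 0, 0]
  ],
  "gripper": 1
}}

```text
time: 14.8
tool_pos: [0.5499, -0.1607, 0.0187]
ee_rot: [3.141, -0.0, 0.031]
wrist_force: [0.2, -1.6, 0.5]
width: 0.0493
finger_force: 30.0
```

>>> {"name": "drive_tool", "arguments": {
  "commands": [
    [0, 0, -0.3, 0, 0, 0],
    [0, 0, -0.9, 0, 0, 0],
    [0, 0, -1, 0, 0, 0],
    [0, 0, -1, 0, 0, 0.74],
    [0, 0, 0, 0, 0, 0.74],
    [0, 0, 0, 0, 0, 0.74],
    [-0.56, -1, 0, 0, 0, 0],
    [-0.56, -1, 0, 0, 0, 0],
    [-0.56, -1, 0, 0, 0, 0],
    [-0.56, -1, 0, 0, 0, 0],
    [-0.56, -1, 0, 0, 0, 0],
    [-0.56, -1, 0, 0, 0, 0],
    [-0.56, -1, 0, 0, 0, 0],
    [-0.56, -1, 0, 0, 0, 0],
    [-0.56, -1, 0, 0, 0, 0],
    [0, 0, 0, 0, 0, 0],
    [0, 0, 0, 0, 0, 0]
  ]
}}

```text
time: 16.92
tool_pos: [0.4191, 0.2312, 0.1456]
ee_rot: [3.14, 0.003, -0.19]
wrist_force: [0.5, -0.9, -7.5]
width: 0.0492
finger_force: 30.0
```

```bash
python3 - <<'E'
from h import *
s=snap('wrist'); o=get_obs(); print(o['tool_pos'],o['ee_rot'],o['wrist_force'],o['width'],o['time'])
cv2.imwrite('pics/w5.png',cv2.resize(s['image'],(800,600),interpolation=cv2.INTER_CUBIC))
E
```

```text
[0.41956883 0.23084142 0.14580419] [ 3.14021004e+00  2.05725399e-03 -1.91493924e-01] [ 0.1355445   0.32208859 -6.94429124] 0.04978511398109347 16.975
```

View pics/w5.png

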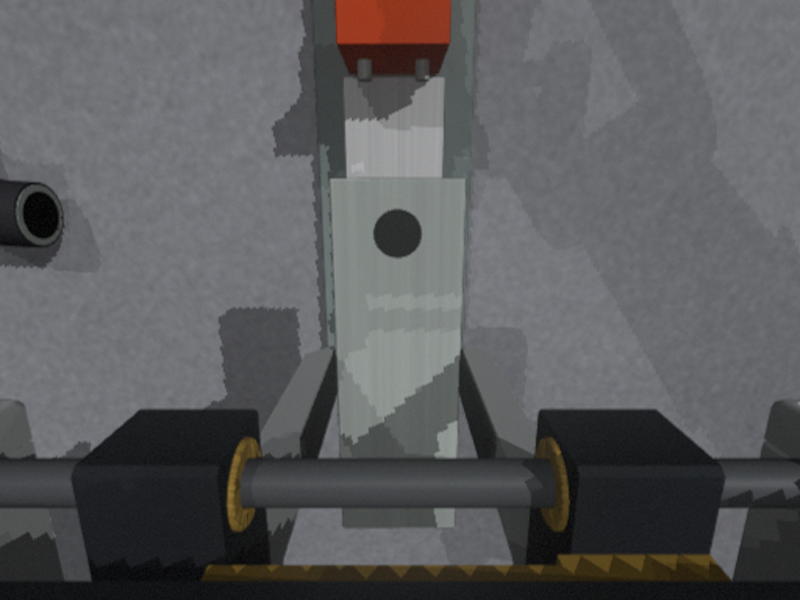

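The plate is held straight: front end (331,178) to (465,178), tail centred near column 398. The jaw's near top edge runs from (338,43) to (450,43), and the bed's edges are at columns 345 and 444 at row 177.

```bash
python3 - <<'E'
from h import *
s=load('wrist'); o=get_obs()
w=lambda U,V,z: world(s,(U+.5)*.64-.5,(V+.5)*.64-.5,z)
T=o['tool_pos'][:2]; y=o['ee_rot'][2]; c,n=np.cos(y),np.sin(y); F=(T,np.array([[c,-n],[n,c]]),y)
for nm,a in dict(jawL=(338,43,.075),jawR=(450,43,.075),bedL=(345,177,.03),bedR=(444,177,.03),bedL2=(345,85,.03),bedR2=(443,85,.03),pL=(331,178,.153),pR=(465,178,.153),baseL=(318,250,.01),tailL=(343,525,.153),tailR=(454,525,.153)).items():
    print(nm,w(*a).round(4),'in tool-yaw frame mm',(inf(F,w(*a))*1000).round(1))
C=np.array([.498,.2163]);print('old clamp est',inf(F,C)*1000, -.1907-y)
E
```

```text
jawL [0.5619 0.2346 0.075 ] in tool-yaw frame mm [139.   30.8]
jawR [0.5515 0.1807 0.075 ] in tool-yaw frame mm [139.1 -24.1]
bedL [0.5014 0.2497 0.03  ] in tool-yaw frame mm [76.7 34.1]
bedR [0.4897 0.1895 0.03  ] in tool-yaw frame mm [ 76.8 -27.3]
bedL2 [0.5524 0.2382 0.03  ] in tool-yaw frame mm [129.   32.5]
bedR2 [0.5414 0.1814 0.03  ] in tool-yaw frame mm [129.  -25.3]
pL [0.4971 0.242  0.153 ] in tool-yaw frame mm [74.  25.8]
pR [0.4879 0.1946 0.153 ] in tool-yaw frame mm [ 74.  -22.6]
baseL [0.4585 0.2805 0.01  ] in tool-yaw frame mm [28.8 56.2]
tailL [0.3519 0.2704 0.153 ] in tool-yaw frame mm [-74.   25.9]
tailR [0.3424 0.2221 0.153 ] in tool-yaw frame mm [-74.1 -23.3]
old clamp est [79.76513602  0.65184795] 0.0007939240615778276
```

>>> {"name": "drive_tool", "arguments": {
  "commands": [
    [0.7, -0.04, 0, 0, 0, 0],
    [0.68, 0, 0, 0, 0, 0],
    [0, 0, 0.8, 0, 0, 0],
    [0, 0, 0.8, 0, 0, 0],
    [0, 0, 0.55, 0, 0, 0],
    [0, 0, 0, 0, -0.6, 0],
    [0, 0, 0, 0, -0.6, 0],
    [0, 0, 0, 0, 0, 0],
    [0, 0, 0, 0, 0, 0]
  ]
}}

```text
time: 18.1
tool_pos: [0.4749, 0.2218, 0.0605]
ee_rot: [3.141, 0.12, -0.193]
wrist_force: [0.0, 0.9, -7.3]
width: 0.0496
finger_force: 30.0
```

>>> {"name": "drive_tool", "arguments": {
  "commands": [
    [0.03, 0, 0.28, 0, 0, 0],
    [0.12, 0, -0.014, 0, 0, 0],
    [0.12, 0, -0.014, 0, 0, 0],
    [0.12, 0, -0.014, 0, 0, 0],
    [0.12, 0, -0.014, 0, 0, 0],
    [0, 0, 0, 0, 0, 0],
    [0, 0, 0, 0, 0, 0]
  ]
}}

```text
time: 18.98
tool_pos: [0.4908, 0.2193, 0.0487]
ee_rot: [3.14, 0.127, -0.191]
wrist_force: [-6.8, 0.4, -6.5]
width: 0.05
finger_force: 30.0
```

>>> {"name": "drive_tool", "arguments": {
  "commands": [
    [0.12, 0, -0.014, 0, 0, 0],
    [0.12, 0, -0.014, 0, 0, 0],
    [0, 0, 0, 0, 0, 0],
    [0, 0, 0, 0, 0, 0]
  ]
}}

```text
time: 19.48
tool_pos: [0.4992, 0.2177, 0.0485]
ee_rot: [3.14, 0.13, -0.19]
wrist_force: [-8.9, 1.3, -5.0]
width: 0.049
finger_force: 30.0
```

>>> {"name": "drive_tool", "arguments": {
  "commands": [
    [0.1, 0, -0.012, 0, 0, 0],
    [0.1, 0, -0.012, 0, 0, 0],
    [0, 0, 0, 0, 0, 0],
    [0, 0, 0, 0, 0, 0]
  ]
}}

```text
time: 19.98
tool_pos: [0.5062, 0.2163, 0.0484]
ee_rot: [3.14, 0.132, -0.19]
wrist_force: [-10.9, 2.0, -4.5]
width: 0.0495
finger_force: 30.0
```

```bash
python3 - <<'E'
from h import *
s=snap('side'); w=snap('wrist'); o=get_obs(); print(o['tool_pos'],o['ee_rot'],o['wrist_force'])
R,_=cv2.Rodrigues(np.array(s['rvec'])); p=R@np.array([.5,.215,.04])+np.array(s['tvec']).ravel()
u=int(p[0]/p[2]*s['fx']+s['cx']); v=int(p[1]/p[2]*s['fy']+s['cy']); print(u,v)
u=min(max(u,60),452); v=min(max(v,56),328)
a=cv2.resize(s['image'][v-56:v+56,u-60:u+60],(450,420),interpolation=cv2.INTER_CUBIC)
b=cv2.resize(w['image'],(350,262)); b=np.vstack([b,np.zeros((158,350,3),np.uint8)])
cv2.imwrite('pics/s1.png',np.hstack([a,b]))
E
```

```text
[0.50617416 0.216325   0.04832169] [ 3.13988554  0.13160343 -0.1901337 ] [-11.03881034   1.40834329  -4.60189495]
258 240
```

View pics/s1.png

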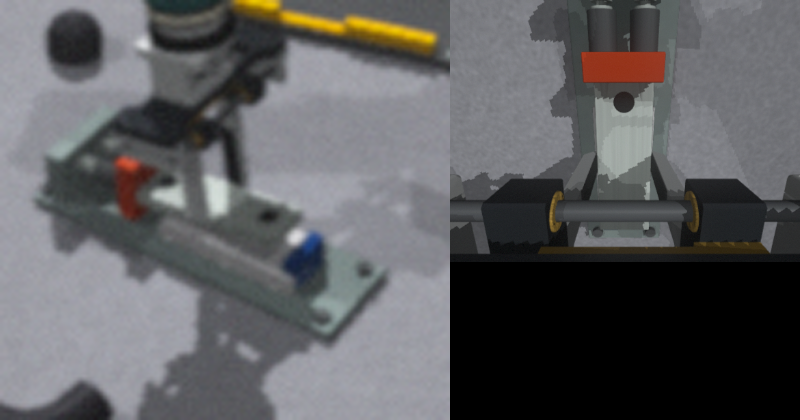

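Left: the tilted plate presses the orange jaw, with its tail above and just inside the blue stop at about (300,255). Right: its front end bears on the jaw, straight. Now I level it while lowering.

>>> {"name": "drive_tool", "arguments": {
  "commands": [
    [0.008, 0, 0.08, 0, 0.4, 0],
    [0.005, 0, 0.08, 0, 0.4, 0],
    [0, 0, 0.08, 0, 0.4, 0],
    [0, 0, 0, 0, 0, 0],
    [0, 0, 0, 0, 0, 0]
  ]
}}

```text
time: 20.7
tool_pos: [0.5053, 0.2165, 0.0383]
ee_rot: [3.14, 0.012, -0.19]
wrist_force: [-11.3, 2.1, -5.0]
width: 0.0494
finger_force: 30.0
```

>>> {"name": "drive_tool", "arguments": {
  "commands": [
    [0, 0, 0.03, 0, 0.1, 0],
    [-0.07, 0, 0, 0, 0, 0],
    [-0.07, 0, 0, 0, 0, 0],
    [-0.05, 0, 0, 0, 0, 0],
    [0, 0, 0, 0, 0, 0],
    [0, 0, 0, 0, 0, 0]
  ]
}}

```text
time: 21.45
tool_pos: [0.4988, 0.2178, 0.0374]
ee_rot: [3.14, 0.0, -0.191]
wrist_force: [-9.3, 1.8, -5.6]
width: 0.0495
finger_force: 30.0
```

>>> {"name": "drive_tool", "arguments": {
  "commands": [
    [-0.04, 0, 0.02, 0, 0, 0],
    [-0.04, 0, 0, 0, 0, 0],
    [0, 0, 0, 0, 0, 0],
    [0, 0, 0, 0, 0, 0]
  ]
}}

```text
time: 21.95
tool_pos: [0.4976, 0.2181, 0.0372]
ee_rot: [3.141, -0.004, -0.191]
wrist_force: [-5.7, 1.0, -5.6]
width: 0.0494
finger_force: 30.0
```

>>> {"name": "drive_tool", "arguments": {
  "commands": [
    [0, 0, 0, 0, 0, 0],
    [0, 0, 0, 0, 0, 0],
    [0, 0, 0, 0, 0, 0],
    [0, 0, 0, 0, 0, 0],
    [0, 0, 0, 0, 0, 0],
    [0, 0, 0, 0, 0, 0],
    [0, 0, 0, 0, 0, 0],
    [0, 0, -0.5, 0, 0, 0],
    [0, 0, -1, 0, 0, 0],
    [0, 0, -1, 0, 0, 0],
    [-0.7, 0, -0.8, 0, 0, 0],
    [-1, 0, 0, 0, 0, 0],
    [0, 0, 0, 0, 0, 0],
    [0, 0, 0, 0, 0, 0]
  ],
  "gripper": 0
}}

```text
time: 23.7
tool_pos: [0.4324, 0.2307, 0.1687]
ee_rot: [3.141, -0.011, -0.191]
wrist_force: [0.3, 0.4, -0.5]
width: 0.0937
finger_force: 0.0
```

```bash
python3 - <<'E'
from h import *
s=snap('side'); w=snap('wrist'); o=get_obs(); print(o['tool_pos'],o['wrist_force'])
a=cv2.resize(s['image'][190:290,200:316],(400,345),interpolation=cv2.INTER_CUBIC)
b=cv2.resize(w['image'],(400,300)); b=np.vstack([b,np.zeros((45,400,3),np.uint8)])
cv2.imwrite('pics/s2.png',np.hstack([a,b]))
P=cloud(w); C=(np.array([.498,.217]),cv2.Rodrigues(np.array([0,0,-.191]))[0][:2,:2])
q=(P[...,:2]-C[0])@C[1]
for x in(-.05,-.03,0,.03,.05,.065):
    k=(abs(q[...,0]-x)<.006)&(abs(q[...,1])<.045)&(P[...,2]>.038)&(P[...,2]<.052)
    if k.sum()>5: print(x,k.sum(),np.median(P[k][:,2]).round(4),(np.percentile(q[k][:,1],[1,99])*1000).round(1))
k=(abs(q[...,1])<.02)&(P[...,2]>.07)&(P[...,2]<.08)&(q[...,0]>.03)&(q[...,0]<.12); print('jaw top x',np.percentile(q[k][:,0],[1,99]))
E
```

```text
[0.43271592 0.23052903 0.1683752 ] [-0.1325694   0.47866141  0.24542572]
-0.05 546 0.0438 [-22.8  26.8]
-0.03 576 0.0438 [-22.4  26.3]
0 588 0.0438 [-21.9  26.7]
0.03 615 0.0438 [-22.3  27.1]
0.05 685 0.0442 [-21.9  26.6]
0.065 703 0.0444 [-22.6  26.3]
jaw top x [0.07402897 0.09418699]
```

View pics/s2.png

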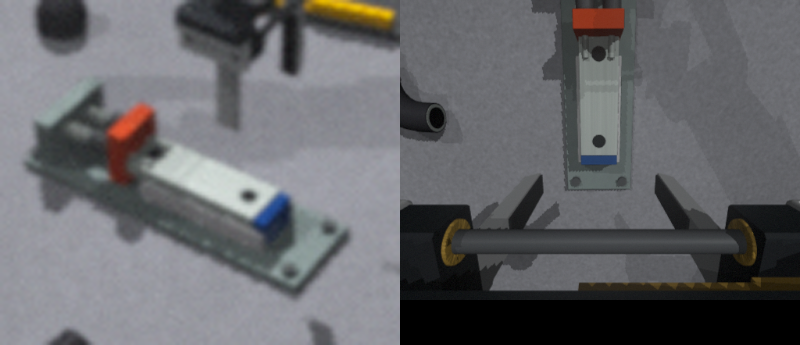

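The plate lies flat on the bed between the blue stop (600,160) and the orange jaw (598,25), straight and centred, with the gripper clear. Its top measures 44 mm and the jaw travel is about 14 mm.

```bash
python3 -c "
from bench import close_job; print(close_job())"
```

```text
the job is handed in; nothing more can be done
None
```

The plate was squared flush against both fences, released, then loaded flat into the clamp against the blue stop with the jaw holding it. I handed the job in at about 24 s; no verdict was returned.

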